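Zero the coffee grinder and set it four clicks coarser

TASK

Set the coffee grinder: turn the black knob on its sloping deck clockwise (seen looking down onto the knob) until it comes up against its stop, the finest setting, then turn it back anticlockwise by exactly four clicks and let go. The knob has no marks, so count the clicks by feel, and leave the mug, the honey jar and the tea glass beside the grinder where they are.

Things in the scene. Friction and masses are not known exactly. Their poses are not given: they have to be found in the camera images.
- grinder: Grey coffee grinder, fixed; 210 mm deep (x; a drawer lip adds 12 in front), 150 wide (y), 314 tall. Origin: centre of its underside; x to its back, y to its left as the robot sees it, z up. Front: a flat deck, 135 x 150 mm, rising to the back at 27 degrees, from 65 mm height at the front edge (x = -110 mm) to 126 mm at x = 10 mm. Behind it: an upright housing 205 mm tall, then an amber hopper.
- knob_mid (a point): Point on the axis of the black knob, 32 mm above the deck, where to grip it. The knob is a eight-sided prism, 50 mm across flats, no pointer; its flat end is 52 mm above the deck. The axis is square to the deck: outwards it points along (-0.454, 0, 0.891) in the grinder's frame. Clockwise seen from outside is finer, to a hard stop; anticlockwise coarser. This point's axes are the grinder's.
- knob_foot (a point): Point on the knob's axis at the deck, in its round steel bezel. Clicks are evenly spaced, 20 to 60 degrees. At each resting place two of the flats face the grinder's +y and -y. From rest the knob resists up to 0.14 N m, past half-way it pulls on as much; let go, it settles at the nearest rest. The stop is a resting place too; over 0.3 N m of resistance means the stop. Start: 2 or more clicks from it.
- burr_gap (a point): The grinding burr hidden inside the housing (cannot be seen or touched). It moves along the grinder's x axis by 0.2 mm per click, from x = 0 in the grinder's frame at the stop. It defines the setting, but its motion is far smaller than the error of its reading.
- mug: White mug with a handle, 78 x 116 x 97 mm, standing left of the grinder. Origin: centre of its underside.
- honey_jar: Honey jar with a red lid, 58 x 62 x 86 mm, standing right of the grinder. Origin: centre of its underside.
- tea_glass: Small waisted tea glass, 53 mm wide, 91 mm tall, standing right of the grinder behind the honey jar. Origin: centre of its underside.

How it is judged (in metres and radians):
On the way:
1. the knob is turned clockwise to its stop (finest setting) (x of burr_gap in the frame of grinder below 6e-05 m), for 0.1 s.
At the end, for the whole second after the job is handed in: The knob rests, released, in the fourth click from the stop (burr 0.8 mm from its zero, within 0.08 mm, that is within 0.4 of a click) (x of burr_gap in the frame of grinder between 0.00072 and 0.00088 m); the robot touches nothing.
It fails at once if the mug is moved more than 30 mm (distance of mug from where it was at the start of the episode above 0.03 m).
It fails at once if the honey jar is moved more than 30 mm (distance of honey_jar from where it was at the start of the episode above 0.03 m).
It fails at once if the tea glass is moved more than 30 mm (distance of tea_glass from where it was at the start of the episode above 0.03 m).
It also fails if it takes over 72 s, if anything falls off the work surface, if the arm or the gripper's body presses on something with over 40 N, if the wrist force passes 120 N, or if a joint passes its speed limit or range.

ROBOT

A 6-joint arm with a two-finger parallel gripper is mounted at the origin on a cart in front of the work surface, level with it; the furniture and walls round the work are solid. World frame = base frame: x ahead of the robot, y to its left, z up, the work surface at z = 0. Lengths are in m, angles in degrees, forces in N, time in s.
With the tool pointing down it reaches from about 0.35 to 0.875 m from the base axis. Payload 4.2 kg.
Tool frame: the origin (TCP) lies on the centre line of the jaws, within the pads' length; the fingertips stand tip_reach ahead of it and the grasp point (between the pads) is the TCP (tip_reach is the distance from the TCP to the fingertips, in m); z points along the fingers, y is the line along which they close (so a half turn about z gives the same grasp; the last joint's range is limited). The gripper opens to 87 mm and grips with 3 to 60 N. Pads are 19 mm wide; open, the fingers measure 117 mm over their backs; the gripper's body (75 mm by 190 mm) begins 51 mm behind the grasp point.
Start: joints at [82.025, 22.042, 0.453, 0, -68.411, -14.817], TCP at [0.242, 0.576, 0.219] pointing down, gripper open.
Joint ranges: [-179.83, 179.83], [-69.29, 118.12], [-61.27, 80.66], [-181.25, 117.63], [-171.15, -9.14], [-177.46, 177.46]. Speed limits (degrees/s): [159.86, 159.86, 180, 180, 180, 180].

INTERFACE

Orientations are given as a 3x3 rotation matrix whose columns are the frame's x, y, z axes.
In Python, from station import sense, capture, finish_job, tip_reach gives the robot as it stands.
- The arm moves only by the tool arm_command, never from a script. Its argument "deltas" is a list of rows, each a list of 7 numbers: the turn, a rotation vector about the tool's x, y, z in rad, then the shift along the tool's x, y, z in cm, then the closure, from -1 (fully open) to 1 (shut), so that 0 is half open. In form: [[rx, ry, rz, dx, dy, dz, hand], ...]. A call has 1 to 8 rows; each row is the pose to reach, as a shift and turn from the pose commanded when the call began, along the tool's axes at that moment; what a row does not reach only later rows make up. A row lasts 1/12 s, in which the tool goes at most 41.7 mm and 7.16 degrees, less where a joint would pass 70% of its speed; a pose out of reach is approached as far as the arm can. A call with a gripper value outside its range is refused whole. The fingers move at their own pace and stop on an object; the grip force is fixed at half the most. Time passes only in rows, so rows that repeat a pose let the fingers close. It gives the time, the measured TCP pose, the force, the opening and the grip force at its end, in the units of the state.
- sense(): the state, without advancing time (a new reading comes with each control period).
- capture(name): name is "scene" or "top"; returns a dict with "pixels" (384x512x3 uint8, blue, green, red), "fovy" (degrees; the focal length in pixels is half the picture's height over the tangent of half this angle, whatever the lens; pixels are square), "cx", "cy" (the principal point, pixels), "k1" (the pictures are not rectified: a ray, as slopes to the right and down, at radius r is drawn at 1 + k1 r^2 times it, then the intrinsics apply), "rvec" (rotation vector, rad) and "tvec" (3), from world to camera coordinates, as OpenCV has them. Camera axes: x right, y down, z forward; pixel columns grow to the right and rows downward; lengths in m; the calibration is good to about 2 mm. A picture is of the moment at which its call begins. There is no depth.
- finish_job(): hands the job in; it is judged then, once.
The state is a dict: "time_s": time; "joints": joint angles; "joint_velocities": joint speeds; "effort": joint torques, N m; "tcp_pos": TCP position; "ee_rot": TCP orientation; "wrist_force": force on the tool from outside, world axes, zero at the start; "moment": the same for the moment, N m; "gripper_width": opening from 0.0 (shut) to 1.0 (fully open); "gripper_force": force on a finger pad.
Only numpy, scipy, OpenCV 4.12 (cv2) and the standard library are available. Lean on these libraries where they do the work, as an engineer would, in place of code of your own. Each camera call takes 0.05 s, during which the arm holds its last target. There are 200 camera calls.

## Working session

There is one attempt and no reset: what is moved stays moved. The work goes in short steps, Python scripts to look and compute and a tool call to move; the robot and the scene stay as the last step left them, time stands still between calls to the robot, and variables do not carry over. Pictures are saved under pics/ and viewed, at most 10 in all, crops included, and the job is handed in when it is done.

Besides the shell and the picture viewer there is one more tool, called after ">>>" as a command line: name --pt "numbers of a row" for each row, then --argument value for the rest. arm_command: Moves the arm, as the interface text tells. Its arguments: {"type":"object","properties":{"deltas":{"type":"array"}},"required":["deltas"]}

```bash
mkdir -p pics; python3 - <<'E'
from station import *
import cv2,numpy as np
print(tip_reach); s=sense(); print(s)
for n in("scene","top"):
    c=capture(n); cv2.imwrite(f"pics/{n}0.png",c.pop("pixels")); print(n,c, (-cv2.Rodrigues(np.array(c["rvec"]))[0].T@np.array(c["tvec"]).ravel()))
E
```

```text
0.019
{'time_s': 0.0, 'joints': array([ 8.20221112e+01,  2.20900672e+01,  3.79666586e-01, -2.75658631e-02,
       -6.84111906e+01, -1.48184472e+01]), 'joint_velocities': array([ 0.04230228, -0.06155403,  0.05733211, -0.04117604, -0.05010643,
       -0.03983442]), 'effort': array([-3.65058349e-04, -3.90661132e+01,  1.87408608e+01,  4.21996459e+00,
        1.10484048e-02, -1.85671815e-04]), 'tcp_pos': array([0.24189448, 0.57562965, 0.21766984]), 'ee_rot': array([[ 9.21819185e-01, -3.87619461e-01, -7.37566245e-04],
       [-3.87620147e-01, -9.21816935e-01, -2.03949787e-03],
       [ 1.10648012e-04,  2.16594380e-03, -9.99997648e-01]]), 'wrist_force': array([ 0.17649665, -0.07348599, -0.03285403]), 'moment': array([ 0.00420469,  0.0140831 , -0.00555111]), 'gripper_force': 0.0, 'gripper_width': 1.0024719647591487}
scene {'fovy': 51.661424414700264, 'cx': 261.86672140315636, 'cy': 191.1489811617984, 'k1': -0.07289867435996081, 'rvec': array([ 1.05962985, -2.35055015,  1.06495477]), 'tvec': array([0.44539718, 0.37013979, 0.65448115])} [0.1003582  0.49540302 0.71290376]
top {'fovy': 43.5544999413353, 'cx': 250.26783240555517, 'cy': 187.88982832197829, 'k1': -0.173047919982739, 'rvec': array([ 2.26883039, -1.90314367,  0.20667311]), 'tvec': array([-0.09533914,  0.61912092,  0.96915398])} [ 0.40205612 -0.03080571  1.08123152]
```

View pics/scene0.png

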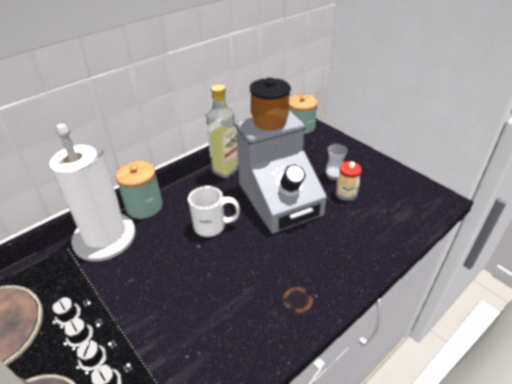

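View pics/top0.png

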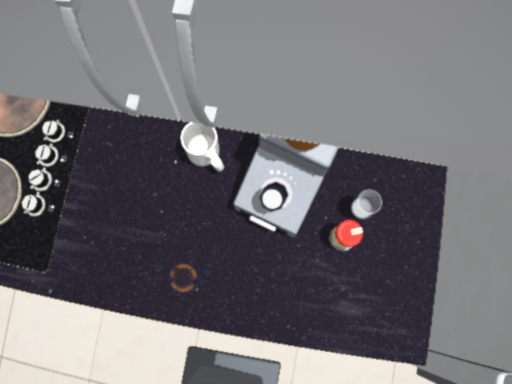

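```bash
python3 - <<'E'
import cv2,numpy as np
a=cv2.imread("pics/scene0.png")[130:235,225:335];b=cv2.imread("pics/top0.png")[125:240,225:345]
f=lambda i:cv2.resize(i,(400,400*i.shape[0]//i.shape[1]),interpolation=cv2.INTER_CUBIC)
a,b=f(a),f(b);h=max(a.shape[0],b.shape[0]);o=np.zeros((h,800,3),np.uint8);o[:a.shape[0],:400]=a;o[:b.shape[0],400:]=b
cv2.imwrite("pics/crop.png",o)
E
```

```text
(no output)
```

View pics/crop.png

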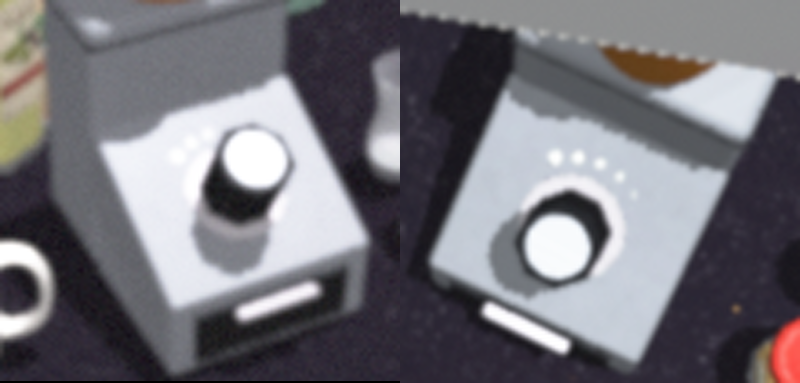

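The crop shows the white end cap of the knob at scene (295,173.5) and top (272,199). The deck's front corners are at scene (272,215) and (326,197), and at top (235,205) and (296,235).

```bash
cat > h.py <<'E'
import cv2,numpy as np
from station import *
def ray(c,u,v):
    f=192/np.tan(np.radians(c["fovy"])/2)
    K=np.array([[f,0,c["cx"]],[0,f,c["cy"]],[0,0,1]])
    p=cv2.undistortPoints(np.array([[[u,v]]],float),K,np.array([c["k1"],0,0,0.]))[0,0]
    R=cv2.Rodrigues(np.array(c["rvec"]))[0]
    d=R.T@np.r_[p,1]; return -R.T@np.array(c["tvec"]).ravel(), d/np.linalg.norm(d)
def tri(r):
    A=[np.eye(3)-np.outer(d,d) for o,d in r]
    p=np.linalg.solve(sum(A),sum(a@o for a,(o,d) in zip(A,r)))
    return p,[np.linalg.norm(a@(p-o)) for a,(o,d) in zip(A,r)]
E
python3 - <<'E'
from h import *
S,T=capture("scene"),capture("top")
# refine cap centre: bright blob
for c,(x0,y0) in((S,(295,173)),(T,(272,199))):
    g=c["pixels"].min(2)[y0-11:y0+12,x0-11:x0+12]; n,l,st,ce=cv2.connectedComponentsWithStats((g>215).astype(np.uint8)); k=l[11,11]; print(st[k],ce[k]+[x0-11,y0-11]); c["cap"]=ce[k]+[x0-11,y0-11]
cap,e=tri([ray(S,*S["cap"]),ray(T,*T["cap"])]);print("cap",cap,e)
P=[]
for n,s,t in(("FL",(272.3,214.7),(234.6,205.4)),("FR",(325.7,196.8),(295.8,234.8))):
    p,e=tri([ray(S,*s),ray(T,*t)]);print(n,p,e);P.append(p)
    o,d=ray(T,*t);print(" top@65mm",o+d*(.065-o[2])/d[2]); o,d=ray(S,*s);print(" scene@65mm",o+d*(.065-o[2])/d[2])
y=P[0]-P[1];print(np.linalg.norm(y[:2]))
for s,t in(((225+100/3.636,130+143/3.636),(225+108/3.33,125+92/3.33)),((225+285/3.636,130+76/3.636),(225+329/3.33,125+168/3.33))):
    print("back",tri([ray(S,*s),ray(T,*t)]))
for q,t in(("jar",(349,234)),("glass",(367,204)),("mug",(200,143))):
    o,d=ray(T,*t);print(q,o+d*(.088-o[2])/d[2])
E
```

```text
[  3   4  17  15 201] [294.87562189 173.04975124]
[  2   2  19  18 259] [271.71042471 198.59073359]
cap [ 0.59688356 -0.03510199  0.13907488] [np.float64(0.00042000602506703536), np.float64(0.0004200060250671951)]
FL [0.58598067 0.0422441  0.06139331] [np.float64(0.00256718067313747), np.float64(0.002567180673137611)]
 top@65mm [0.58323222 0.04044748 0.065     ]
 scene@65mm [0.58565087 0.04593358 0.065     ]
FR [ 0.54556432 -0.09835901  0.06089532] [np.float64(0.0021314889789609283), np.float64(0.002131488978960938)]
 top@65mm [ 0.54318895 -0.09922872  0.065     ]
 scene@65mm [ 0.54464761 -0.09362395  0.065     ]
0.14629667942490668
back (array([0.69391087, 0.01111637, 0.11740742]), [np.float64(0.0016096136162440041), np.float64(0.0016096136162440484)])
back (array([ 0.66659169, -0.13448944,  0.1189152 ]), [np.float64(0.0011945603366637632), np.float64(0.001194560336663882)])
jar [ 0.56051051 -0.20752032  0.088     ]
glass [ 0.63046597 -0.2371782   0.088     ]
mug [0.70153579 0.13800944 0.088     ]
```

```bash
cat >> h.py <<'E'
from scipy.spatial.transform import Rotation as Ro
yaw=-16.2; G=Ro.from_euler("z",yaw,degrees=True).as_matrix()
CAP=np.array([.5969,-.0351,.1391]); AX=G@np.array([-.454,0,.891]); MID=CAP-.020*AX
R0=np.column_stack([G@[.891,0,.454],-G[:,1],-AX])  # tool x uphill
def go(height,roll=0,off=(0,0,0)):
    s=sense(); R=s["ee_rot"]; Rt=R0@Ro.from_euler("z",roll,degrees=True).as_matrix()
    p=MID+height*AX+np.array(off)
    print("t",s["time_s"],"rot",np.round(Ro.from_matrix(R.T@Rt).as_rotvec(),3),"cm",np.round(100*R.T@(p-s["tcp_pos"]),2),"j",np.round(s["joints"],1),"axial M",round(float(s["moment"]@AX),3),"F",np.round(s["wrist_force"],1))
E
python3 -c "
from h import *
print(MID,R0,np.linalg.det(R0)); go(.11)"
```

```text
[ 0.60561947 -0.03763324  0.12128   ] [[ 0.85562167 -0.27899111  0.43597333]
 [-0.24858108 -0.96029369 -0.12666196]
 [ 0.454      -0.         -0.891     ]] 0.9999969999999997
t 0.2 rot [ 0.028  0.471 -0.113] cm [52.33 43.04 -0.06] j [ 82.   22.1   0.4  -0.  -68.4 -14.8] axial M 0.015 F [-0.2 -0.1  0.2]
```

>>> arm_command --pt "0 0 0 3 2.5 0 -1" --pt "0 0 0 6 5 0 -1" --pt "0 0 0 9 7.5 0 -1" --pt "0 0 0 12 10 0 -1" --pt "0 0 0 15 12.5 0 -1" --pt "0 0 0 18 15 0 -1" --pt "0 0 0 21 17.5 0 -1" --pt "0 0 0 24 20 0 -1"

```text
time_s: 0.87
tcp_pos: [0.3862, 0.297, 0.2188]
ee_rot: [[0.922, -0.387, 0.0], [-0.387, -0.922, 0.0], [0.0, -0.0, -1.0]]
wrist_force: [0.8, 0.5, 0.1]
gripper_width: 1.001
gripper_force: 0.0
```

```bash
python3 -c "
from h import *
go(.11)"
```

```text
t 0.8667 rot [ 0.027  0.471 -0.112] cm [28.22 22.94 -0.05] j [ 56.7   8.5 -18.3  -0.  -63.2  10.5] axial M -0.05 F [0.8 0.5 0.1]
```

>>> arm_command --pt "0 0 -0.014 3 2.5 0 -1" --pt "0 0.05 -0.03 6.5 5.3 0 -1" --pt "0 0.11 -0.04 10 8.2 0 -1" --pt "0 0.18 -0.05 13 10.7 0 -1" --pt "0.01 0.25 -0.07 16.3 13.2 0 -1" --pt "0.02 0.32 -0.08 19.6 16 0 -1" --pt "0.02 0.39 -0.1 23 18.7 0 -1" --pt "0.027 0.471 -0.112 26.5 21.4 0 -1"

```text
time_s: 1.53
tcp_pos: [0.5435, 0.0072, 0.22]
ee_rot: [[0.854, -0.277, 0.441], [-0.247, -0.961, -0.125], [0.458, -0.002, -0.889]]
wrist_force: [2.6, -2.2, 1.3]
gripper_width: 0.998
gripper_force: 0.0
```

```bash
python3 - <<'E'
from h import *
go(.06); go(.06,-45)
c=capture("top"); cv2.imwrite("pics/t1.png",cv2.resize(c["pixels"][110:250,210:390],None,fx=4,fy=4))
E
```

```text
t 1.5333 rot [-0.002 -0.005  0.001] cm [1.92 2.59 6.07] j [ 24.4   2.2 -42.8  37.9 -28.8  18.4] axial M -0.023 F [ 2.6 -2.2  1.3]
t 1.5333 rot [-0.001 -0.005 -0.785] cm [1.92 2.59 6.07] j [ 24.4   2.2 -42.8  37.9 -28.8  18.4] axial M -0.023 F [ 2.6 -2.2  1.3]
```

View pics/t1.png

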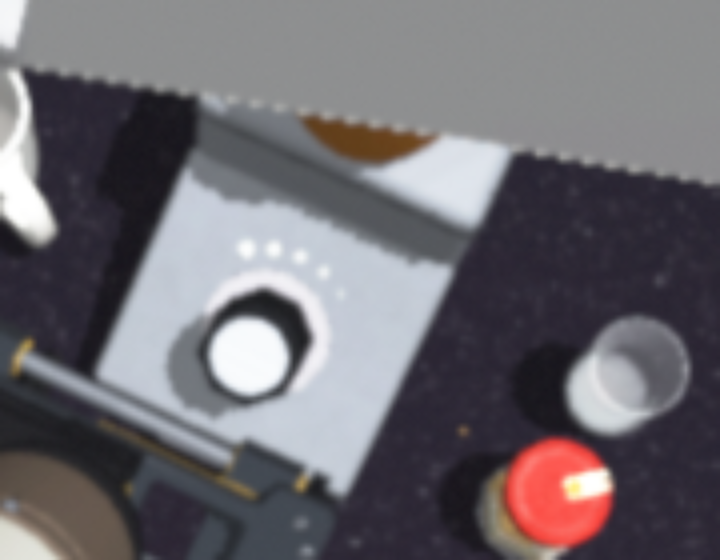

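The view shows the gripper entering at bottom left, still about 3 cm to the left of the knob. The knob's flats are parallel to the grinder's sides.

>>> arm_command --pt "0 0 -0.11 0.6 0.8 0 -1" --pt "0 -0.005 -0.22 1.2 1.6 0 -1" --pt "0 -0.005 -0.33 1.9 2.6 0 -1" --pt "0 -0.005 -0.44 1.9 2.6 1.5 -1" --pt "0 -0.005 -0.55 1.9 2.6 3 -1" --pt "0 -0.005 -0.66 1.9 2.6 4.5 -1" --pt "0 -0.005 -0.785 1.9 2.6 6 -1" --pt "0 -0.005 -0.785 1.9 2.6 6 -1"

```text
time_s: 2.25
tcp_pos: [0.5763, -0.0309, 0.1707]
ee_rot: [[0.806, 0.41, 0.426], [0.503, -0.854, -0.13], [0.311, 0.319, -0.895]]
wrist_force: [0.5, -0.6, 0.1]
gripper_width: 1.0
gripper_force: 0.0
```

```bash
python3 - <<'E'
from h import *
go(0,-45)
c=capture("top");d=capture("scene"); cv2.imwrite("pics/t2.png",np.hstack([cv2.resize(c["pixels"][130:250,220:340],(400,400)),cv2.resize(d["pixels"][110:230,230:350],(400,400))]))
E
```

```text
t 2.25 rot [-0.002  0.011  0.002] cm [0.49 0.2  5.76] j [ 15.7   8.8 -44.7  46.1 -19.5  61.5] axial M -0.026 F [ 0.5 -0.6  0.1]
```

View pics/t2.png

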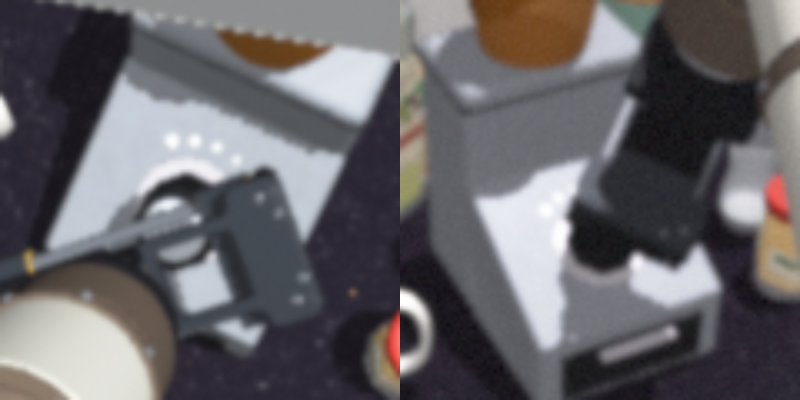

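Left (top view): the open fingers straddle the knob, tool turned 45°. Right: the gripper is above the deck, clear of the housing. Next is the lateral correction, then the descent.

>>> arm_command --pt "0 0.01 0 0.5 0.2 0.2 -1" --pt "0 0.01 0 0.5 0.2 1 -1" --pt "0 0.01 0 0.5 0.2 1.8 -1" --pt "0 0.01 0 0.5 0.2 2.5 -1" --pt "0 0.01 0 0.5 0.2 2.5 -1"

```text
time_s: 2.77
tcp_pos: [0.5933, -0.0323, 0.1538]
ee_rot: [[0.801, 0.406, 0.44], [0.502, -0.856, -0.123], [0.327, 0.319, -0.89]]
wrist_force: [-0.1, -0.4, 0.7]
gripper_width: 1.003
gripper_force: 0.0
```

```bash
python3 - <<'E'
from h import *
go(0,-45)
E
```

```text
t 2.7667 rot [-0.001 -0.006 -0.002] cm [-0.35 -0.08  3.5 ] j [ 11.4  11.2 -46.7  58.2 -14.1  52.6] axial M -0.015 F [-0.1 -0.4  0.7]
```

>>> arm_command --pt "0 0 0 -0.3 -0.1 0.3 -1" --pt "0 -0.005 0 -0.3 -0.1 0.8 -1" --pt "0 -0.005 0 -0.3 -0.1 1.2 -1" --pt "0 -0.005 0 -0.3 -0.1 1.6 -1" --pt "0 -0.005 0 -0.3 -0.1 2 -1" --pt "0 -0.005 0 -0.3 -0.1 2 -1" --pt "0 -0.005 0 -0.3 -0.1 2 -1"

```text
time_s: 3.35
tcp_pos: [0.5996, -0.0356, 0.1358]
ee_rot: [[0.803, 0.406, 0.437], [0.501, -0.856, -0.126], [0.323, 0.32, -0.891]]
wrist_force: [-0.5, 1.3, -0.4]
gripper_width: 0.999
gripper_force: 0.0
```

```bash
python3 - <<'E'
from h import *
go(0,-45)
E
```

```text
t 3.35 rot [-0.    -0.002 -0.003] cm [-0.09 -0.05  1.59] j [  6.   13.  -48.7  73.5 -10.2  41.6] axial M 0.01 F [-0.5  1.3 -0.4]
```

Two centimetres of pad already overlap the knob and joint 5 is near its limit, so I grip at this height.

>>> arm_command --pt "0 0 0 -0.1 -0.05 0.1 0" --pt "0 0 0 -0.1 -0.05 0.1 0.3" --pt "0 0 0 -0.1 -0.05 0.1 1" --pt "0 0 0 -0.1 -0.05 0.1 1" --pt "0 0 0 -0.1 -0.05 0.1 1" --pt "0 0 0 -0.1 -0.05 0.1 1" --pt "0 0 0 -0.1 -0.05 0.1 1" --pt "0 0 0 -0.1 -0.05 0.1 1"

```text
time_s: 4.02
tcp_pos: [0.5988, -0.0357, 0.1337]
ee_rot: [[0.803, 0.407, 0.436], [0.502, -0.856, -0.126], [0.322, 0.32, -0.891]]
wrist_force: [1.6, -0.7, 0.8]
gripper_width: 0.565
gripper_force: 30.0
```

```bash
cat >> h.py <<'E'
def st():
    s=sense(); R=s["ee_rot"]; a=Ro.from_matrix(R0.T@R).as_euler("zyx",degrees=True)[0]
    print("t",round(s["time_s"],2),"roll",round(a,1),"axM",round(float(s["moment"]@AX),3),"F",np.round(s["wrist_force"],1),"M",np.round(s["moment"],2),"w",round(s["gripper_width"]*87,1),"gf",round(s["gripper_force"],1),"j",np.round(s["joints"],1))
E
python3 -c "
from h import *
st();go(.013,-45)"
```

```text
t 4.02 roll -44.9 axM 0.076 F [ 1.6 -0.7  0.8] M [-0.08  0.76 -0.06] w 49.2 gf 30.0 j [  5.3  13.1 -49.1  75.6  -9.8  40.1]
t 4.0167 rot [-0.001 -0.001 -0.002] cm [0.05 0.04 0.13] j [  5.3  13.1 -49.1  75.6  -9.8  40.1] axial M 0.076 F [ 1.6 -0.7  0.8]
```

>>> arm_command --pt "0 0 0.09 0 0 0 1" --pt "0 0 0.17 0 0 0 1" --pt "0 0 0.17 0 0 0 1" --pt "0 0 0.17 0 0 0 1"

```text
time_s: 4.35
tcp_pos: [0.5988, -0.0358, 0.1337]
ee_rot: [[0.86, 0.266, 0.436], [0.351, -0.928, -0.126], [0.371, 0.261, -0.891]]
wrist_force: [0.4, -1.6, 1.9]
gripper_width: 0.563
gripper_force: 30.1
```

```bash
python3 -c "
from h import *
st()"
```

```text
t 4.35 roll -35.3 axM 0.12 F [ 0.4 -1.6  1.9] M [-0.28  0.54 -0.08] w 49.0 gf 30.1 j [  5.3  13.1 -49.1  75.6  -9.8  30.5]
```

>>> arm_command --pt "0 0 0.11 0 0 0 1" --pt "0 0 0.22 0 0 0 1" --pt "0 0 0.34 0 0 0 1" --pt "0 0 0.45 0 0 0 1" --pt "0 0 0.45 0 0 0 1" --pt "0 0 0.45 0 0 0 1"

```text
time_s: 4.85
tcp_pos: [0.5988, -0.036, 0.1337]
ee_rot: [[0.89, -0.134, 0.436], [-0.087, -0.988, -0.126], [0.448, 0.074, -0.891]]
wrist_force: [1.2, -2.3, 1.4]
gripper_width: 0.558
gripper_force: 30.2
```

```bash
python3 -c "
from h import *
st()"
```

```text
t 4.85 roll -9.5 axM -0.163 F [ 1.2 -2.3  1.4] M [-0.4   0.41 -0.44] w 48.5 gf 30.2 j [  5.3  13.1 -49.1  75.6  -9.8   4.8]
```

>>> arm_command --pt "0 0 0.11 0 0 0 1" --pt "0 0 0.22 0 0 0 1" --pt "0 0 0.335 0 0 0 1" --pt "0 0 0.335 0 0 0 1" --pt "0 0 0.335 0 0 0 1"

```text
time_s: 5.27
tcp_pos: [0.5988, -0.0361, 0.1337]
ee_rot: [[0.797, -0.418, 0.436], [-0.405, -0.905, -0.126], [0.448, -0.076, -0.891]]
wrist_force: [1.4, -4.1, 2.1]
gripper_width: 0.564
gripper_force: 30.1
```

```bash
python3 -c "
from h import *
st()"
```

```text
t 5.27 roll 9.6 axM 0.135 F [ 1.4 -4.1  2.1] M [-0.87  0.25 -0.31] w 49.0 gf 30.1 j [  5.3  13.1 -49.1  75.6  -9.9 -14.4]
```

>>> arm_command --pt "0 0 0.11 0 0 0 1" --pt "0 0 0.22 0 0 0 1" --pt "0 0 0.33 0 0 0 1" --pt "0 0 0.44 0 0 0 1" --pt "0 0 0.55 0 0 0 1" --pt "0 0 0.66 0 0 0 1" --pt "0 0 0.75 0 0 0 1" --pt "0 0 0.75 0 0 0 1"

```text
time_s: 5.93
tcp_pos: [0.5981, -0.0349, 0.1332]
ee_rot: [[0.301, -0.848, 0.436], [-0.913, -0.388, -0.124], [0.274, -0.36, -0.892]]
wrist_force: [-2.2, -0.9, 4.7]
gripper_width: 0.572
gripper_force: 30.0
```

```bash
python3 -c "
from h import *
st()"
```

```text
t 5.93 roll 52.5 axM 0.507 F [-2.2 -0.9  4.7] M [-0.22  1.28  0.28] w 49.8 gf 30.0 j [  5.3  13.1 -49.2  75.7  -9.8 -57.4]
```

Torque is 0.51 N m at 7.5° past the rest place, so this is the stop. I hold it, ease back to the rest angle and check the torque there.

>>> arm_command --pt "0 0 0 0 0 0 1" --pt "0 0 0 0 0 0 1" --pt "0 0 -0.07 0 0 0 1" --pt "0 0 -0.13 0 0 0 1" --pt "0 0 -0.13 0 0 0 1" --pt "0 0 -0.13 0 0 0 1"

```text
time_s: 6.43
tcp_pos: [0.598, -0.035, 0.1331]
ee_rot: [[0.405, -0.804, 0.435], [-0.858, -0.499, -0.124], [0.317, -0.323, -0.892]]
wrist_force: [-4.9, 0.6, 4.3]
gripper_width: 0.566
gripper_force: 30.0
```

```bash
python3 -c "
from h import *
st()"
```

```text
t 6.43 roll 45.3 axM -0.125 F [-4.9  0.6  4.3] M [ 0.39  1.7  -0.19] w 49.3 gf 30.0 j [  5.3  13.1 -49.2  75.6  -9.7 -50.1]
```

>>> arm_command --pt "0 0 -0.11 0 0 0 1" --pt "0 0 -0.2 0 0 0 1" --pt "0 0 -0.2 0 0 0 1" --pt "0 0 -0.2 0 0 0 1"

```text
time_s: 6.77
tcp_pos: [0.5977, -0.035, 0.1328]
ee_rot: [[0.557, -0.708, 0.435], [-0.741, -0.659, -0.124], [0.374, -0.254, -0.892]]
wrist_force: [-5.7, 0.1, 4.4]
gripper_width: 0.56
gripper_force: 29.8
```

```bash
python3 -c "
from h import *
st()"
```

```text
t 6.77 roll 33.8 axM -0.019 F [-5.7  0.1  4.4] M [ 0.39  1.83 -0.09] w 48.7 gf 29.8 j [  5.3  13.1 -49.2  75.6  -9.7 -38.6]
```

>>> arm_command --pt "0 0 -0.11 0 0 0 1" --pt "0 0 -0.22 0 0 0 1" --pt "0 0 -0.33 0 0 0 1" --pt "0 0 -0.33 0 0 0 1"

```text
time_s: 7.1
tcp_pos: [0.5974, -0.0354, 0.1327]
ee_rot: [[0.758, -0.487, 0.434], [-0.485, -0.866, -0.125], [0.437, -0.116, -0.892]]
wrist_force: [-5.2, 0.4, 3.9]
gripper_width: 0.563
gripper_force: 30.0
```

```bash
python3 -c "
from h import *
st()"
```

```text
t 7.1 roll 14.7 axM 0.181 F [-5.2  0.4  3.9] M [ 0.01  1.97 -0.07] w 49.0 gf 30.0 j [  5.3  13.1 -49.2  75.6  -9.8 -19.5]
```

>>> arm_command --pt "0 0 -0.11 0 0 0 1" --pt "0 0 -0.22 0 0 0 1" --pt "0 0 -0.33 0 0 0 1" --pt "0 0 -0.33 0 0 0 1"

```text
time_s: 7.43
tcp_pos: [0.5973, -0.0359, 0.1327]
ee_rot: [[0.874, -0.217, 0.434], [-0.18, -0.976, -0.125], [0.451, 0.032, -0.892]]
wrist_force: [-6.2, -0.9, 5.3]
gripper_width: 0.565
gripper_force: 29.9
```

```bash
python3 -c "
from h import *
st()"
```

```text
t 7.43 roll -4.1 axM -0.046 F [-6.2 -0.9  5.3] M [-0.04  1.99 -0.36] w 49.2 gf 29.9 j [  5.3  13.1 -49.2  75.5  -9.8  -0.6]
```

>>> arm_command --pt "0 0 -0.11 0 0 0 1" --pt "0 0 -0.22 0 0 0 1" --pt "0 0 -0.34 0 0 0 1" --pt "0 0 -0.45 0 0 0 1" --pt "0 0 -0.45 0 0 0 1"

```text
time_s: 7.85
tcp_pos: [0.5977, -0.0363, 0.1329]
ee_rot: [[0.882, 0.184, 0.434], [0.262, -0.957, -0.126], [0.393, 0.225, -0.892]]
wrist_force: [-4.4, -2.7, 3.4]
gripper_width: 0.564
gripper_force: 30.0
```

```bash
python3 -c "
from h import *
st()"
```

```text
t 7.85 roll -29.8 axM 0.165 F [-4.4 -2.7  3.4] M [-0.6   1.68 -0.35] w 49.1 gf 30.0 j [  5.3  13.1 -49.2  75.6  -9.9  25.1]
```

>>> arm_command --pt "0 0 -0.11 0 0 0 1" --pt "0 0 -0.22 0 0 0 1" --pt "0 0 -0.33 0 0 0 1" --pt "0 0 -0.44 0 0 0 1" --pt "0 0 -0.44 0 0 0 1"

```text
time_s: 8.27
tcp_pos: [0.5979, -0.0366, 0.133]
ee_rot: [[0.722, 0.539, 0.435], [0.642, -0.756, -0.127], [0.26, 0.37, -0.892]]
wrist_force: [-4.5, -2.6, 3.9]
gripper_width: 0.565
gripper_force: 30.0
```

```bash
python3 -c "
from h import *
st()"
```

```text
t 8.27 roll -54.8 axM -0.059 F [-4.5 -2.6  3.9] M [-0.76  1.61 -0.66] w 49.1 gf 30.0 j [  5.3  13.1 -49.1  75.6  -9.9  50.1]
```

>>> arm_command --pt "0 0 -0.11 0 0 0 1" --pt "0 0 -0.22 0 0 0 1" --pt "0 0 -0.33 0 0 0 1" --pt "0 0 -0.33 0 0 0 1"

```text
time_s: 8.6
tcp_pos: [0.5982, -0.0365, 0.1332]
ee_rot: [[0.508, 0.743, 0.435], [0.852, -0.508, -0.127], [0.126, 0.435, -0.891]]
wrist_force: [-2.4, -4.4, 3.8]
gripper_width: 0.556
gripper_force: 30.0
```

```bash
python3 -c "
from h import *
st()"
```

```text
t 8.6 roll -73.7 axM 0.173 F [-2.4 -4.4  3.8] M [-1.14  1.34 -0.56] w 48.4 gf 30.0 j [  5.3  13.1 -49.1  75.6  -9.9  69. ]
```

>>> arm_command --pt "0 0 -0.11 0 0 0 1" --pt "0 0 -0.22 0 0 0 1" --pt "0 0 -0.33 0 0 0 1" --pt "0 0 -0.44 0 0 0 1" --pt "0 0 -0.44 0 0 0 1"

```text
time_s: 9.02
tcp_pos: [0.5985, -0.0366, 0.1333]
ee_rot: [[0.145, 0.889, 0.435], [0.987, -0.098, -0.127], [-0.07, 0.448, -0.891]]
wrist_force: [-2.0, -5.5, 2.7]
gripper_width: 0.564
gripper_force: 30.0
```

```bash
python3 -c "
from h import *
st()"
```

```text
t 9.02 roll -98.8 axM -0.067 F [-2.  -5.5  2.7] M [-1.22  1.04 -0.82] w 49.0 gf 30.0 j [  5.3  13.1 -49.1  75.6  -9.9  94.1]
```

>>> arm_command --pt "0 0 -0.11 0 0 0 1" --pt "0 0 -0.22 0 0 0 1" --pt "0 0 -0.33 0 0 0 1" --pt "0 0 -0.33 0 0 0 1"

```text
time_s: 9.35
tcp_pos: [0.5986, -0.0363, 0.1334]
ee_rot: [[-0.152, 0.887, 0.435], [0.965, 0.227, -0.127], [-0.212, 0.401, -0.891]]
wrist_force: [-1.3, -5.8, 1.8]
gripper_width: 0.561
gripper_force: 30.1
```

```bash
python3 -c "
from h import *
st()"
```

```text
t 9.35 roll -117.8 axM 0.095 F [-1.3 -5.8  1.8] M [-1.39  0.86 -0.7 ] w 48.8 gf 30.1 j [  5.3  13.1 -49.1  75.7  -9.9 113. ]
```

>>> arm_command --pt "0 0 -0.11 0 0 0 1" --pt "0 0 -0.22 0 0 0 1" --pt "0 0 -0.27 0 0 0 1" --pt "0 0 -0.27 0 0 0 1" --pt "0 0 -0.27 0 0 0 1"

```text
time_s: 9.77
tcp_pos: [0.5987, -0.0363, 0.1334]
ee_rot: [[-0.381, 0.816, 0.435], [0.871, 0.474, -0.127], [-0.31, 0.331, -0.891]]
wrist_force: [-0.4, -5.7, 1.4]
gripper_width: 0.566
gripper_force: 30.1
```

```bash
python3 -c "
from h import *
st()"
```

```text
t 9.77 roll -133.1 axM 0.045 F [-0.4 -5.7  1.4] M [-1.4   0.76 -0.74] w 49.2 gf 30.1 j [  5.3  13.1 -49.1  75.7  -9.9 128.3]
```

Torque signs give four clicks, with the fourth at roll -135°. I release and back out along the axis.

>>> arm_command --pt "0 0 0 0 0 0 -1" --pt "0 0 0 0 0 0 -1" --pt "0 0 0 0 0 0 -1" --pt "0 0 0 0 0 0 -1" --pt "0 0 0 0 0 0 -1" --pt "0 0 0 0 0 0 -1" --pt "0 0 0 0 0 -1 -1" --pt "0 0 0 0 0 -2 -1"

```text
time_s: 10.43
tcp_pos: [0.5891, -0.0336, 0.1504]
ee_rot: [[-0.386, 0.814, 0.434], [0.869, 0.479, -0.126], [-0.31, 0.328, -0.892]]
wrist_force: [0.3, -0.4, 0.9]
gripper_width: 0.985
gripper_force: 0.0
```

>>> arm_command --pt "0 0 0 0 0 -1.5 -1" --pt "0 0 0 0 0 -3 -1" --pt "0 0 0 0 0 -5 -1" --pt "0 0 0 0 0 -7 -1" --pt "0 0 0 0 0 -9 -1" --pt "0 0 0 0 0 -10 -1" --pt "0 0 0 0 0 -10 -1" --pt "0 0 0 0 0 -10 -1"

```text
time_s: 11.1
tcp_pos: [0.5464, -0.02, 0.2407]
ee_rot: [[-0.386, 0.812, 0.437], [0.868, 0.48, -0.124], [-0.311, 0.332, -0.891]]
wrist_force: [-0.3, -0.1, 0.2]
gripper_width: 0.999
gripper_force: 0.0
```

```bash
python3 - <<'E'
from h import *
st()
c=capture("top");d=capture("scene"); cv2.imwrite("pics/t3.png",np.hstack([cv2.resize(c["pixels"][110:250,220:390],(400,330)),cv2.resize(d["pixels"][110:240,200:370],(400,330))]))
E
```

```text
t 11.1 roll -133.4 axM 0.006 F [-0.3 -0.1  0.2] M [0.23 0.82 0.  ] w 86.9 gf 0.0 j [ 21.9   1.2 -39.1  31.8 -31.8 160.7]
```

View pics/t3.png

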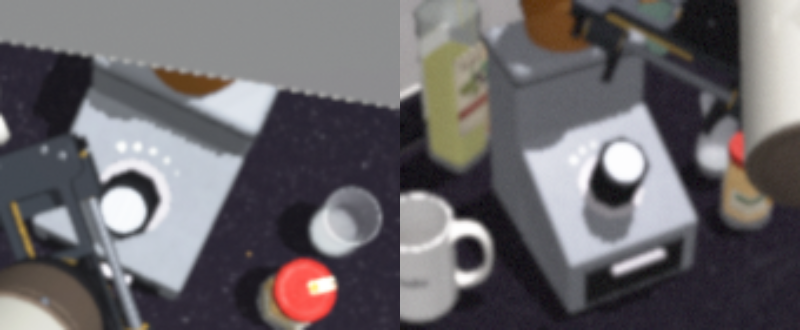

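The gripper is clear of the knob at (125,210) in the left half. The knob is at rest with its flats square, and the jar, glass and mug have not moved.

```bash
python3 -c "
from station import *
print(finish_job())"
```

```text
the job is handed in; nothing more can be done
None
```

I turned the knob clockwise to its stop (0.51 N m felt there), then back four 45° clicks counted by torque. I let go with the gripper clear and the mug, jar and glass unmoved, and handed the job in at about 11 s of the 72 s; no verdict was returned.

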